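Tip a washed rearing tray onto its base and push it home to the stop rail

TASK

The washed black tray has been left standing on its long side to drain. Tip it over by pushing on it so that it lies on its base with the open side up, then push it along the bench until its far long side is flush against the aluminium stop rail, along its whole length. Only push: do not lift or carry the tray, do not put it mouth down, and leave the jar, the cup and the scoop where they are.

Things in the scene. Friction and masses are not known exactly. Their poses are not given: they have to be found in the camera images.
- tray: Black plastic tray, 220 x 150 x 65 mm deep, walls 5 mm, 0.2-0.42 kg. Starts on a 220 mm side, 150 mm tall, mouth towards the robot, base towards the rail. Origin: middle of that side's underside, on the bench. x: from mouth to base, level at the start (rim -32.5 mm, base face +32.5 mm), straight down once it lies open side up; y: along its length (+-110 mm); z: up at the start (top side 150 mm).
- tray_foot (a point): Middle of the 220 mm edge about which the tray tips, where base meets the side it stands on: on the bench; once lying, the lower edge of the long wall nearest the robot, 150 mm from the far wall (tray then 65 mm high).
- tray_top_rim (a point): Middle of the upper long edge of the mouth rim at the start, on the side facing the robot, 150 mm above the bench; hollow below the 5 mm wall. The tray topples by itself once it leans about 16 degrees towards its base.
- tray_corner_left (a point): Corner of the base at the tray's +y end: at the top of the base (150 mm up) at the start; once the tray lies on its base it is the far left bottom corner, to be against the rail.
- tray_corner_right (a point): The same at the tray's -y end: the far right bottom corner once the tray lies on its base.
- rail: Straight aluminium stop rail with yellow ends, fixed to the bench beyond the tray, 460 mm long, 30 mm high, 25 mm thick. Origin: on the bench, middle of its face that looks towards the robot. x points away from the robot, square to that face (the face is x = 0); y runs along the rail (+-230 mm).
- jar: White plastic jar with a lid, 64 mm across, 100 mm tall, standing beside the work. Origin: centre of its underside. To be left alone.
- cup: Orange measuring cup, 68 mm across the rim, 85 mm tall, standing beside the work. Origin: centre of its underside. To be left alone.
- scoop: Small steel feed scoop with a blue handle, lying beside the work, 200 mm long, 50 mm wide, 32 mm high. Origin: on the bench under the root of the handle, 118 mm from the handle's end; x points to the scoop's mouth. To be left alone.

How it is judged:
By the outcome, as a careful person would: the job done as asked, in the order asked, and still so for the second after the job is handed in, with the robot touching nothing.
It also fails if it takes over 48 s, if anything falls off the work surface, if the arm or the gripper's body presses on something with over 40 N, if the wrist force passes 120 N, or if a joint passes its speed limit or range.

ROBOT

A 6-joint arm with a two-finger parallel gripper is mounted at the origin on the work surface. World frame = base frame: x ahead of the robot, y to its left, z up, the work surface at z = 0. Lengths are in mm, angles in degrees, forces in N, time in s.
With the tool pointing down it reaches from about 300 to 850 mm from the base axis. Payload 4.2 kg.
Tool frame: the origin (TCP) lies at the very end of the fingers, on their centre line; the grasp point (between the pads) lies env.grip_point_offset behind it (env.grip_point_offset is the distance from the TCP to the grasp point, in mm); z points along the fingers, y is the direction in which the jaws open and shut (so a half turn about z gives the same grasp; the last joint's range is limited). The gripper opens to 91 mm and grips with 3 to 60 N. Pads are 32 mm wide; open, the fingers measure 118 mm over their backs; the gripper's body (76 mm by 178 mm) begins 60 mm behind the grasp point.
Start: joints at [70.245, 18.312, 89.639, -0, 72.044, -1.146], TCP at [183.496, 544.952, 213.976] pointing down, gripper open.
Joint ranges: [-177.97, 177.97], [-48.28, 115.42], [12.27, 149.76], [-77.06, 257.06], [2.81, 150.46], [-146.56, 146.56]. Speed limits (degrees/s): [147.25, 147.25, 180, 180, 180, 180].

INTERFACE

Orientations are given as [roll, pitch, yaw] about the fixed x, y, z axes, in that order (R = Rz(yaw) Ry(pitch) Rx(roll)).
In Python, from workcell import env, grab_frame, camera_params gives the robot as it stands. The module is installed in compiled form; this text tells all that it offers.
- The arm moves only by the shell command python3 -m creep 'ROWS' [OPENING] [FORCE]. ROWS is a JSON object of lists of equal length, an entry for each row: "offset": the shift along the tool's x, y, z in m, a list of three; "rotation": the turn, a rotation vector about the tool's x, y, z in degrees, a list of three. A call has 1 to 5 rows; each row shifts and turns the commanded pose from where the row before left it, along the tool's axes as they then stand; what a row does not reach is not made up. A row lasts 1/8 s, in which the tool goes at most 62.5 mm and 10.7 degrees, less where a joint would pass 70% of its speed; a pose out of reach is approached as far as the arm can. A call is refused whole if a number of a shift passes 0.0625 or a number of a turn 10.7, either way. A call with a gripper value outside its range is refused whole. OPENING is the closure, from 0 (fully open) to 1 (shut), set as the call begins (- or left out, the last holds). The fingers move at their own pace and stop on an object; FORCE is the grip in N (left out, the last holds). Time passes only in rows, so rows that do not move let the fingers close. It gives the time, the measured TCP pose, the force and the opening at its end, in the units of the state.
- env.state(): the state, without advancing time (a new reading comes with each control period).
- grab_frame(name): name is "side" or "top"; returns the picture (384x512x3 uint8, red, green, blue); there is no depth.
- camera_params(name): a dict with "mtx" (3x3 intrinsics, pixels), "R" (3x3) and "t" (3): a world point X has camera coordinates R X + t. Camera axes: x right, y down, z forward; pixel columns grow to the right and rows downward; lengths in mm; the calibration is good to about 2 mm. A picture is of the moment at which its call begins. camera_params takes no time and is no camera call.
- env.job_done(): hands the job in, once; it reports no verdict.
The state is a dict: "time_s": time; "qpos": joint angles; "qvel": joint speeds; "effort": joint torques, N m; "ee_pos": TCP position; "ee_rot": TCP orientation; "force": force on the tool from outside, world axes, zero at the start; "torque": the same for the moment, N m; "gripper_width": finger opening in mm.
Only numpy, scipy, OpenCV 4.12 (cv2) and the standard library are available. Lean on these libraries where they do the work, as an engineer would, in place of code of your own. Each camera call takes 0.05 s, during which the arm holds its last target.

## Working session

There is one attempt and no reset: what is moved stays moved. The work goes in short steps, Python scripts to look and compute and a shell command to move; the robot and the scene stay as the last step left them, time stands still between calls to the robot, and variables do not carry over. Pictures are saved under pics/ and viewed, and the job is handed in when it is done.

```bash
mkdir -p pics
cat > h.py <<'E'
from workcell import env, grab_frame, camera_params
import numpy as np, cv2
def P(n):
    c=camera_params(n); return np.array(c["mtx"]),np.array(c["R"]),np.array(c["t"]).ravel()
def proj(n,X):
    K,R,t=P(n); c=K@(R@np.array(X,float)+t); return c[:2]/c[2]
def ray(n,uv):
    K,R,t=P(n); d=R.T@np.linalg.inv(K)@np.array([uv[0],uv[1],1.]); return -R.T@t,d
def onz(n,uv,z):
    o,d=ray(n,uv); return o+d*(z-o[2])/d[2]
def tri(a,b):
    A=[];B=[]
    for n,uv in(("side",a),("top",b)):
        o,d=ray(n,uv); d/=np.linalg.norm(d); M=np.eye(3)-np.outer(d,d); A.append(M);B.append(M@o)
    return np.linalg.lstsq(np.vstack(A),np.hstack(B),rcond=None)[0]
def snap(n,f):
    im=grab_frame(n); cv2.imwrite(f,cv2.cvtColor(im,cv2.COLOR_RGB2BGR)); return im
E
python3 - <<'E'
from h import *
for n in("side","top"):
    im=snap(n,f"pics/{n}0_raw.png")
    cv2.imwrite(f"pics/{n}0.png",cv2.resize(cv2.cvtColor(im,cv2.COLOR_RGB2BGR),(800,600),interpolation=cv2.INTER_CUBIC))
    K,R,t=P(n); print(n,-R.T@t,R[2])
s=env.state();print(s["time_s"],s["ee_pos"],s["ee_rot"],env.grip_point_offset)
E
```

```text
side [454.20030349 797.40621318 890.96116128] [ 0.14284771 -0.69174491 -0.70787253]
top [ 380.71268475   38.03025293 1124.85273118] [ 0.18786519  0.00394621 -0.98218689]
0.1 [183.35079709 544.52846318 213.22168346] [-1.79912380e+02 -1.12275782e-03  1.61389806e+02] 18.8
```

View pics/side0.png

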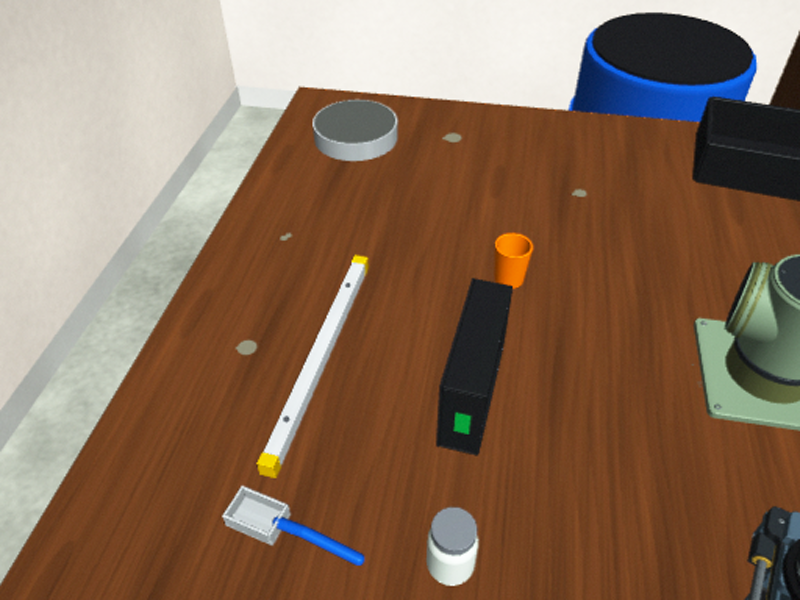

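View pics/top0.png

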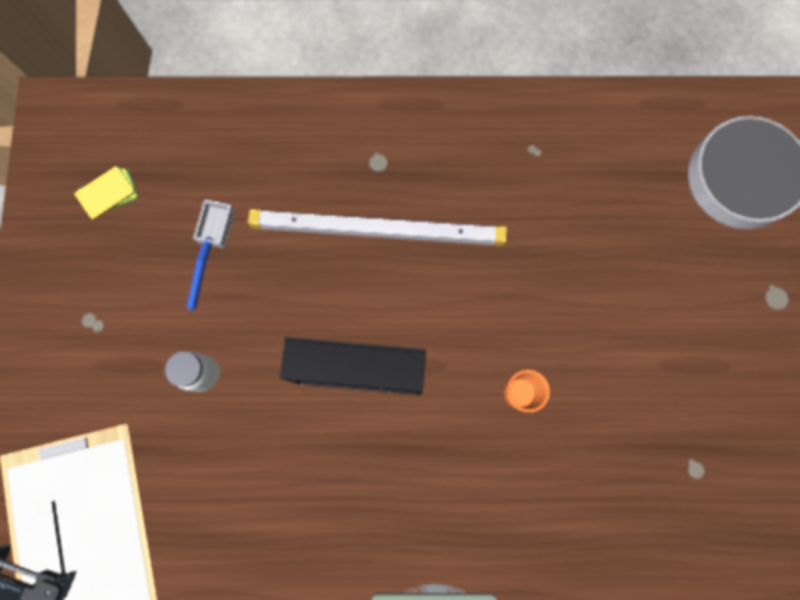

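The side view shows the tray at about (475,365), the rail from (360,262) to (268,465), the cup at (513,260), the jar at (452,545) and the scoop at (290,525). The top view shows the tray at (353,365) and the rail from (250,218) to (505,235). I'll enlarge both for corner readings.

Run:
```python
from h import *
a=cv2.imread("pics/side0_raw.png")[155:325,150:350]; b=cv2.imread("pics/top0_raw.png")[125:265,150:350]
f=lambda x:cv2.convertScaleAbs(cv2.resize(x,None,fx=4 if x.shape[0]<150 else 3.5,fy=4 if x.shape[0]<150 else 3.5,interpolation=cv2.INTER_CUBIC),alpha=1.6,beta=20)
cv2.imwrite("pics/s1.png",f(a));cv2.imwrite("pics/t1.png",f(b))
```

```text
(no output)
```

View pics/s1.png

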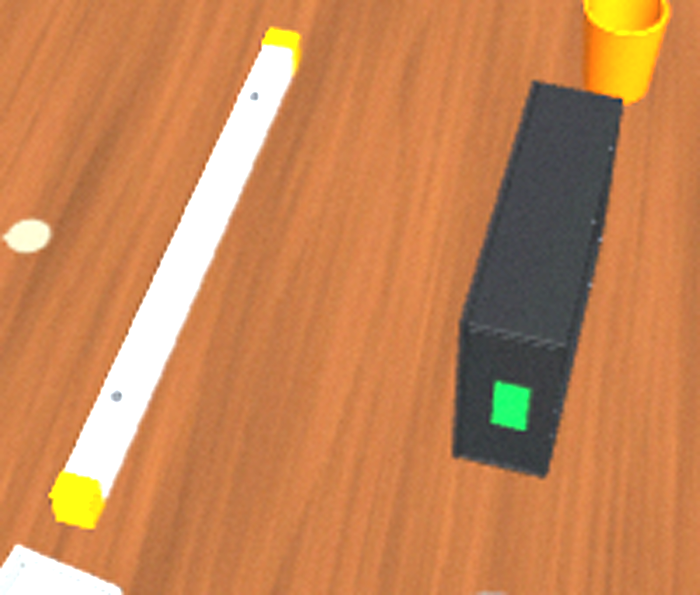

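View pics/t1.png

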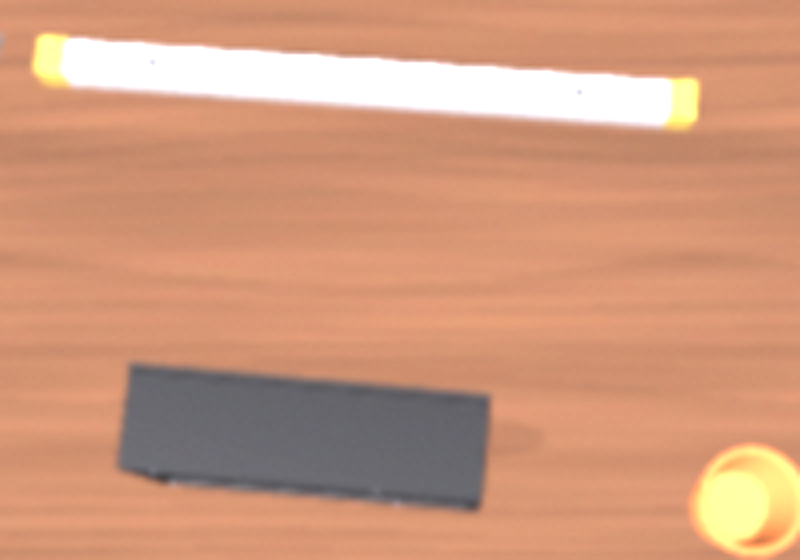

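Run:
```python
from h import *
np.set_printoptions(precision=1,suppress=True)
S=lambda u,v:(150+u/3.5,155+v/3.5); T=lambda u,v:(150+u/4,125+v/4)
for n,a,b in[("baseR",S(533,82),T(490,396)),("baseL",S(463,326),T(131,364)),("rimR",S(622,98),T(478,500)),("rimL",S(567,347),T(120,468)),
 ("railfarR",S(265,32),T(698,78)),("railfarL",S(52,497),T(38,35))]: print(n,tri(a,b), onz("side",a,150 if n[:4]!="rail" else 30)[:2],onz("top",b,150 if n[:4]!="rail" else 30)[:2])
print("bot L base/rim",onz("side",S(455,457),0),onz("side",S(545,477),0))
for b in[(34,80),(70,88),(660,126),(694,130)]: print("railnear z0/z30",onz("top",T(*b),0),onz("top",T(*b),30))
for b in[(299,66),(100,528)]: print("side railnear bottom",onz("side",S(*b),0))
k=.64
print("jar lid",onz("top",(185*k,370*k),100),"cup rim",onz("top",(528*k,391*k),85))
print("scoop",[onz("top",(x*k,y*k),10)[:2] for x,y in((191,308),(208,240),(233,205),(221,247),(196,240))])
```

```text
baseR [489.8  14.5 144. ] [490.1  20.8] [488.6  14.7]
baseL [508.7 233.1 141.3] [507.6 239.7] [508.  231.4]
rimR [427.2  22.1 146.6] [427.8  25.5] [426.7  22.2]
rimL [445.3 237.4 141.8] [444.5 243.6] [445.6 235.7]
railfarR [ 728.7 -136.7   18.8] [ 725.  -124.7] [ 725.3 -135. ]
railfarL [757.2 330.1  26.7] [754.8 332.1] [757.3 329.3]
bot L base/rim [507.8 236.2   0. ] [446.6 240.3   0. ]
railnear z0/z30 [733.7 338.6   0. ] [724.3 330.6  30. ]
railnear z0/z30 [727.7 312.4   0. ] [718.4 305.1  30. ]
railnear z0/z30 [ 699.  -111.5    0. ] [ 690.5 -107.5   30. ]
railnear z0/z30 [ 696.  -135.7    0. ] [ 687.6 -131.1   30. ]
side railnear bottom [ 695.7 -119.9    0. ]
side railnear bottom [726.9 331.8   0. ]
jar lid [461.9 401.4 100. ] cup rim [ 429.1 -152.1   85. ]
scoop [array([579.4, 429.9]), array([705.2, 407. ]), array([771.9, 364.9]), array([692. , 382.6]), array([705.2, 428.9])]
```

```bash
python3 -m creep '{"offset":[[-0.032,-0.0325,0],[-0.032,-0.0325,0],[-0.032,-0.0325,0],[-0.032,-0.0325,0],[-0.032,-0.0325,0]],"rotation":[[0,0,0],[0,0,0],[0,0,0],[0,0,0],[0,0,0]]}' 0 && python3 -m creep '{"offset":[[-0.032,-0.0325,0],[-0.032,-0.0325,0],[-0.032,-0.0325,0],[-0.032,-0.0325,0],[-0.030,-0.0325,0]],"rotation":[[0,0,0],[0,0,0],[0,0,0],[0,0,0],[0,0,0]]}'
python3 -m creep '{"offset":[[0,0,0],[0,0,0],[0,0,0]],"rotation":[[0,0,-6.8],[0,0,-6.8],[0,0,0]]}'
```

```text
time_s: 0.72
ee_pos: [283.6, 338.3, 213.7]
ee_rot: [-180.0, -0.0, 161.4]
force: [1.1, 0.4, 0.1]
gripper_width: 91.2
time_s: 1.35
ee_pos: [381.5, 134.0, 213.8]
ee_rot: [180.0, -0.0, 161.4]
force: [-0.2, 0.8, -0.1]
gripper_width: 91.2
time_s: 1.72
ee_pos: [380.9, 135.2, 213.7]
ee_rot: [-180.0, -0.0, 174.9]
force: [-0.3, 0.6, -0.4]
gripper_width: 90.9
```

```bash
python3 -m creep '{"offset":[[0,0,0.026],[0,0,0.026],[0,0,0.026],[0,0,0]],"rotation":[[0,0,0],[0,0,0],[0,0,0],[0,0,0]]}'
python3 - <<'E'
from h import *
for n,(r,c) in (("side",(155,230)),("top",(130,140))):
    im=snap(n,f"pics/{n}2_raw.png")
    cv2.imwrite(f"pics/{n}2.png",cv2.convertScaleAbs(cv2.resize(cv2.cvtColor(im,cv2.COLOR_RGB2BGR)[r:r+150,c:c+200],(800,600),interpolation=cv2.INTER_CUBIC),alpha=1.6,beta=20))
E
```

```text
time_s: 2.22
ee_pos: [379.6, 135.2, 134.5]
ee_rot: [-179.9, -0.2, 174.9]
force: [0.5, 0.2, -0.5]
gripper_width: 91.1
```

View pics/side2.png

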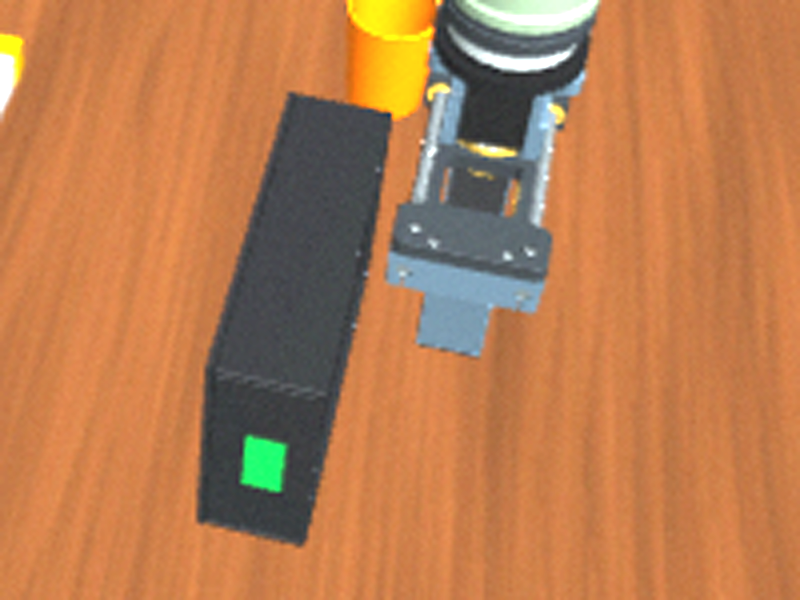

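View pics/top2.png

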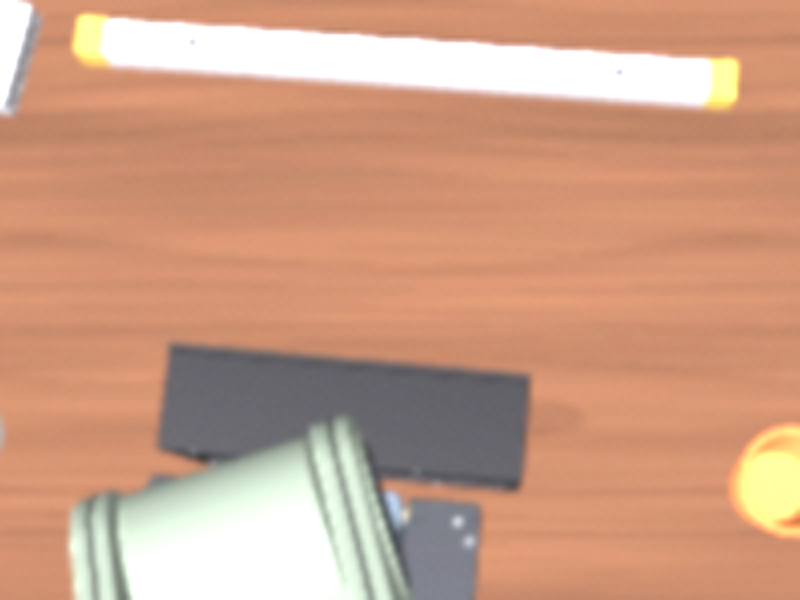

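```bash
python3 - <<'E'
from h import *
for z in (135,160,175,180,190,200,213):
    print(z,*[proj("side",(379.6+dx*.996+59*.087,135.2-dx*.087+59*.996,z))*4-np.array([920,620]) for dx in (16,-16)])
E
python3 -m creep '{"offset":[[-0.01,0,0],[-0.01,0,0],[-0.01,0,0],[-0.005,0,0]],"rotation":[[0,0,0],[0,0,0],[0,0,0],[0,0,0]]}'
python3 -m creep '{"offset":[[-0.005,0,0],[-0.005,0,0]],"rotation":[[0,0,0],[0,0,0]]}'
```

```text
135 [415.56470511 349.83666218] [474.75615719 362.54595871]
160 [421.26925881 320.93256657] [481.63730455 333.68271645]
175 [424.79761358 303.05493602] [485.8943067  315.82655409]
180 [425.9919491  297.00342176] [487.33544367 309.78164859]
190 [428.40858588 284.75869513] [490.25170507 297.54927584]
200 [430.86324362 272.32132213] [493.21418076 285.12305544]
213 [434.11263085 255.85717714] [497.13631489 268.67151015]
time_s: 2.82
ee_pos: [417.1, 132.4, 136.1]
ee_rot: [180.0, 0.0, 175.0]
force: [0.6, -0.8, -0.5]
gripper_width: 91.5
time_s: 3.08
ee_pos: [426.1, 131.5, 135.9]
ee_rot: [-180.0, -0.0, 175.0]
force: [-0.8, 0.0, 1.1]
gripper_width: 91.1
```

```bash
python3 -m creep '{"offset":[[-0.006,0,0],[-0.006,0,0]],"rotation":[[0,0,0],[0,0,0]]}'
python3 - <<'E'
from h import *
for n,(r,c) in (("side",(155,200)),):
    im=snap(n,f"pics/{n}3_raw.png")
    cv2.imwrite(f"pics/{n}3.png",cv2.convertScaleAbs(cv2.resize(cv2.cvtColor(im,cv2.COLOR_RGB2BGR)[r:r+150,c:c+200],(800,600),interpolation=cv2.INTER_CUBIC),alpha=1.6,beta=20))
E
```

```text
time_s: 3.32
ee_pos: [438.3, 130.5, 136.0]
ee_rot: [180.0, 0.0, 175.0]
force: [-0.4, 0.1, -0.6]
gripper_width: 91.2
```

View pics/side3.png

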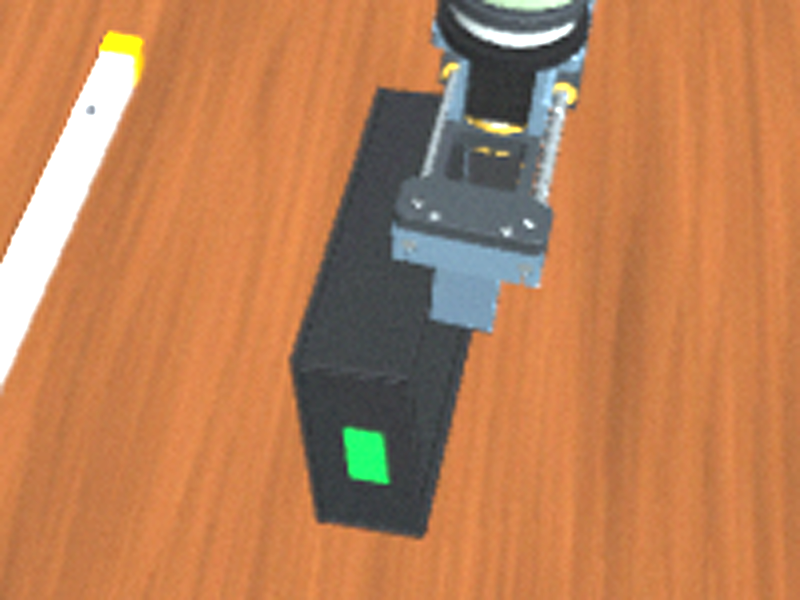

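The tray is leaning about its foot. The foot pixel hasn't moved (280,285 raw), so it isn't sliding. I'll carry on slowly.

```bash
python3 -m creep '{"offset":[[-0.006,0,0],[-0.006,0,0],[-0.006,0,0],[-0.005,0,0],[-0.004,0,0]],"rotation":[[0,0,0],[0,0,0],[0,0,0],[0,0,0],[0,0,0]]}'
python3 -m creep '{"offset":[[-0.004,0,0],[-0.003,0,0],[0,0,0]],"rotation":[[0,0,0],[0,0,0],[0,0,0]]}'
python3 - <<'E'
from h import *
for n,(r,c) in (("side",(155,200)),):
    im=snap(n,f"pics/{n}4_raw.png")
    cv2.imwrite(f"pics/{n}4.png",cv2.convertScaleAbs(cv2.resize(cv2.cvtColor(im,cv2.COLOR_RGB2BGR)[r:r+150,c:c+200],(800,600),interpolation=cv2.INTER_CUBIC),alpha=1.6,beta=20))
E
```

```text
time_s: 4.0
ee_pos: [465.2, 128.1, 135.9]
ee_rot: [180.0, -0.0, 175.0]
force: [0.1, 0.1, 0.2]
gripper_width: 91.3
time_s: 4.38
ee_pos: [472.0, 127.5, 135.9]
ee_rot: [180.0, 0.0, 175.0]
force: [-0.1, 0.3, 0.5]
gripper_width: 91.1
```

View pics/side4.png

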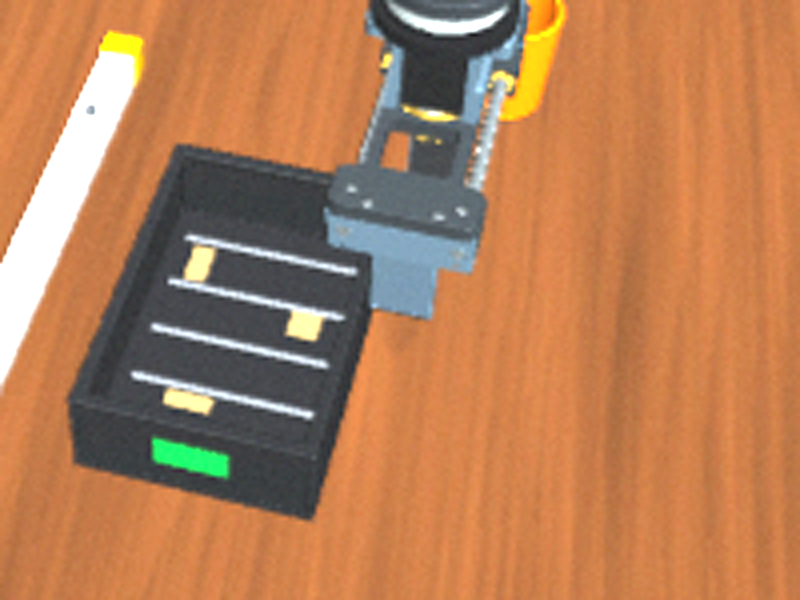

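The tray now lies open side up. Corner pixels in the crop: far left bottom (78,463), near left bottom (312,520), far left top (72,402), far right top (178,148).

```bash
python3 -m creep '{"offset":[[0.02,0,0],[0.02,0,0],[0.01,0,0],[0,0,0]],"rotation":[[0,0,0],[0,0,0],[0,0,0],[0,0,0]]}'
python3 -m creep '{"offset":[[0,0,0.03],[0,0,0.03],[0,0,0.03],[0,0,0.015],[0,0,0]],"rotation":[[0,0,0],[0,0,0],[0,0,0],[0,0,0],[0,0,0]]}'
python3 - <<'E'
from h import *
np.set_printoptions(precision=1,suppress=True)
C=lambda u,v:(200+u/4,155+v/4)
for n,p,z in(("FLb",(78,463),0),("NLb",(312,520),0),("FLt",(72,402),65),("FRt",(178,148),65),("NLt",(322,460),65)):print(n,onz("side",C(*p),z))
for n,(r,c) in (("top",(130,140)),):
    im=snap(n,f"pics/{n}5_raw.png")
    cv2.imwrite(f"pics/{n}5.png",cv2.convertScaleAbs(cv2.resize(cv2.cvtColor(im,cv2.COLOR_RGB2BGR)[r:r+150,c:c+200],(800,600),interpolation=cv2.INTER_CUBIC),alpha=1.6,beta=20))
E
```

```text
time_s: 4.92
ee_pos: [421.8, 132.0, 136.1]
ee_rot: [180.0, 0.0, 175.0]
force: [-0.3, 0.9, 0.3]
gripper_width: 91.4
time_s: 5.55
ee_pos: [422.1, 131.7, 30.0]
ee_rot: [-180.0, -0.1, 175.0]
force: [-0.4, -0.0, 0.0]
gripper_width: 91.0
FLb [658.4 222.4   0. ]
NLb [512.7 235.6   0. ]
FLt [657.2 224.2  65. ]
FRt [638.9  11.2  65. ]
NLt [508.8 236.9  65. ]
```

View pics/top5.png

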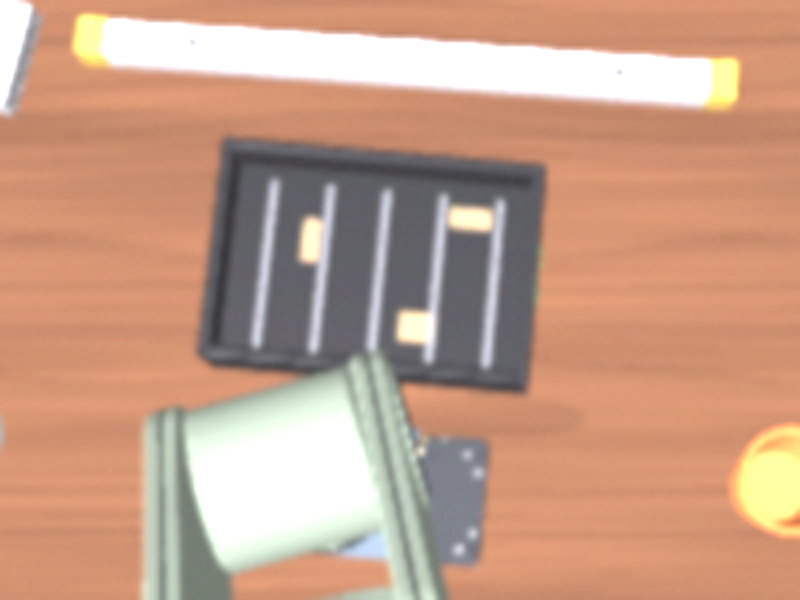

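```bash
python3 -m creep '{"offset":[[0,0,0],[-0.02,0,0],[-0.02,0,0],[-0.012,0,0],[-0.005,0,0]],"rotation":[[0,0,-1.1],[0,0,0],[0,0,0],[0,0,0],[0,0,0]]}'
python3 -m creep '{"offset":[[-0.005,0,0],[-0.005,0,0],[-0.005,0,0],[-0.006,0,0],[-0.006,0,0]],"rotation":[[0,0,0],[0,0,0],[0,0,0],[0,0,0],[0,0,0]]}'
python3 -m creep '{"offset":[[-0.007,0,0],[-0.007,0,0],[-0.007,0,0],[-0.005,0,0],[0,0,0]],"rotation":[[0,0,0],[0,0,0],[0,0,0],[0,0,0],[0,0,0]]}'
python3 - <<'E'
from h import *
for n,(r,c) in (("top",(120,140)),("side",(155,150))):
    im=snap(n,f"pics/{n}6_raw.png")
    cv2.imwrite(f"pics/{n}6.png",cv2.convertScaleAbs(cv2.resize(cv2.cvtColor(im,cv2.COLOR_RGB2BGR)[r:r+150,c:c+200],(800,600),interpolation=cv2.INTER_CUBIC),alpha=1.6,beta=20))
E
```

```text
time_s: 6.22
ee_pos: [479.6, 128.0, 31.3]
ee_rot: [180.0, 0.0, 176.1]
force: [-1.0, 0.6, -0.7]
gripper_width: 91.5
time_s: 6.85
ee_pos: [506.3, 126.2, 30.8]
ee_rot: [180.0, 0.0, 176.1]
force: [-1.2, -0.3, -1.3]
gripper_width: 91.0
time_s: 7.48
ee_pos: [532.7, 124.4, 31.1]
ee_rot: [180.0, 0.1, 176.1]
force: [-0.3, -0.4, -1.2]
gripper_width: 91.1
```

View pics/top6.png

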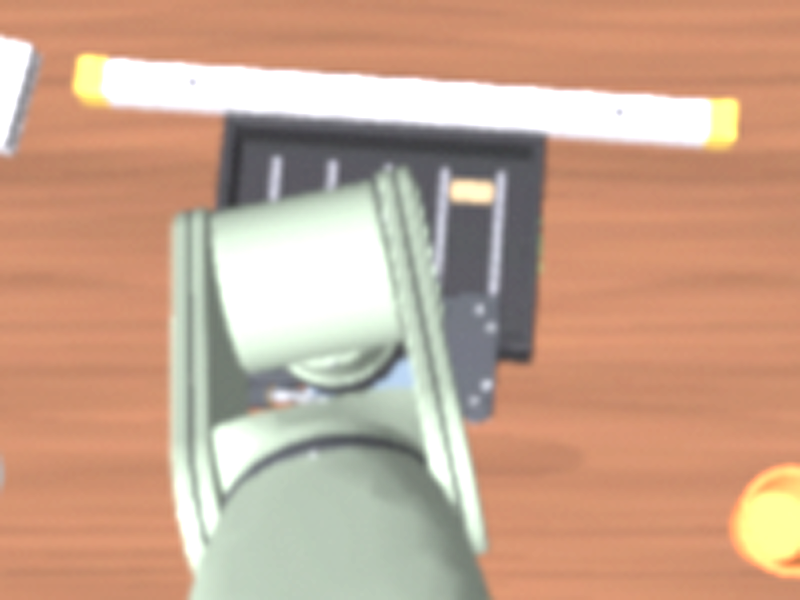

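View pics/side6.png

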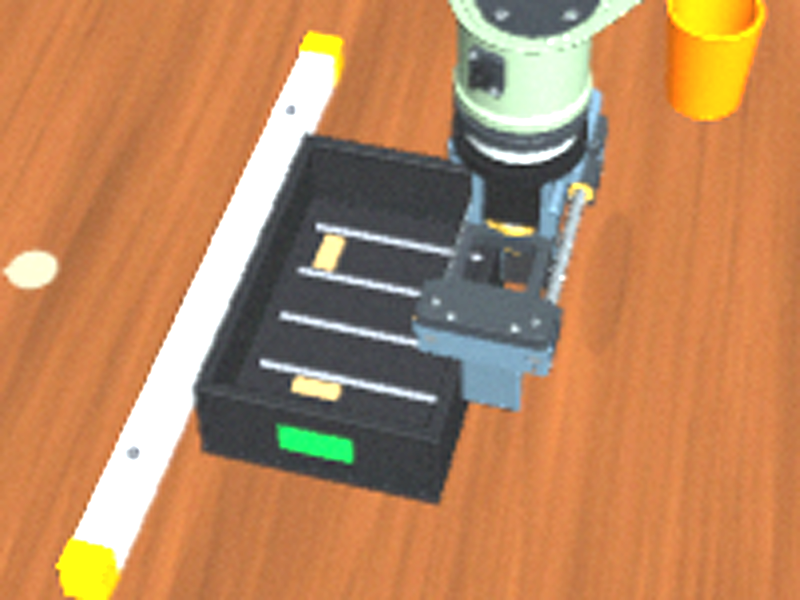

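Parallel to the rail, with a gap of roughly 15–20 mm. I'll creep on, watching the force.

```bash
python3 -m creep '{"offset":[[-0.004,0,0],[-0.004,0,0],[-0.003,0,0],[0,0,0]],"rotation":[[0,0,0],[0,0,0],[0,0,0],[0,0,0]]}'
python3 -m creep '{"offset":[[-0.002,0,0],[-0.002,0,0],[0,0,0]],"rotation":[[0,0,0],[0,0,0],[0,0,0]]}'
```

```text
time_s: 8.07
ee_pos: [543.3, 123.6, 30.9]
ee_rot: [180.0, 0.0, 176.1]
force: [-1.7, 0.1, 1.1]
gripper_width: 91.2
time_s: 8.45
ee_pos: [547.2, 123.3, 30.9]
ee_rot: [180.0, 0.0, 176.1]
force: [-1.8, -0.2, 0.7]
gripper_width: 91.2
```

```bash
python3 -m creep '{"offset":[[-0.001,0,0],[-0.001,0,0],[0,0,0]],"rotation":[[0,0,0],[0,0,0],[0,0,0]]}'
python3 -m creep '{"offset":[[-0.001,0,0],[-0.001,0,0],[0,0,0]],"rotation":[[0,0,0],[0,0,0],[0,0,0]]}'
python3 - <<'E'
from h import *
for n,(r,c) in (("top",(120,140)),("side",(155,150))):
    im=snap(n,f"pics/{n}7_raw.png")
    cv2.imwrite(f"pics/{n}7.png",cv2.convertScaleAbs(cv2.resize(cv2.cvtColor(im,cv2.COLOR_RGB2BGR)[r:r+150,c:c+200],(800,600),interpolation=cv2.INTER_CUBIC),alpha=1.6,beta=20))
E
```

```text
time_s: 8.82
ee_pos: [548.5, 123.3, 30.9]
ee_rot: [180.0, -0.0, 176.1]
force: [-3.2, 1.4, 1.9]
gripper_width: 91.3
time_s: 9.2
ee_pos: [548.4, 123.3, 30.9]
ee_rot: [-180.0, -0.3, 176.1]
force: [-8.6, 1.1, 5.6]
gripper_width: 90.9
```

View pics/top7.png

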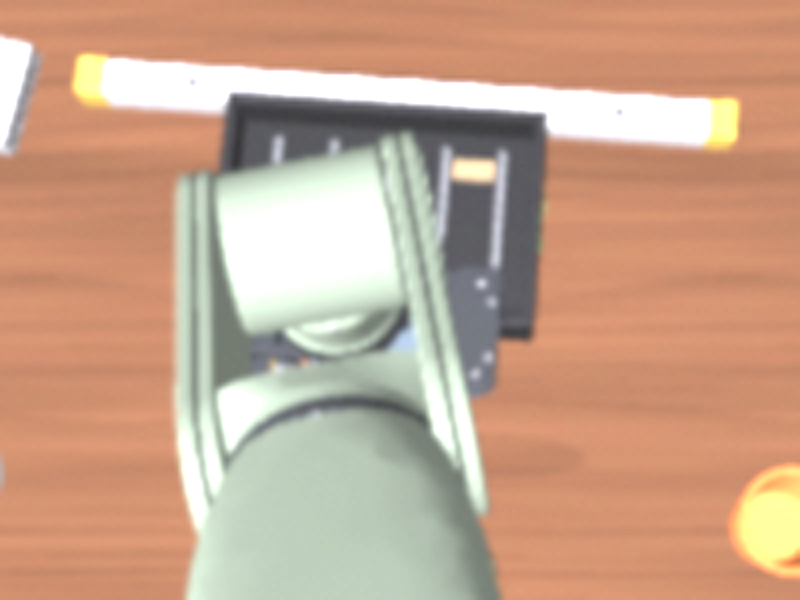

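View pics/side7.png

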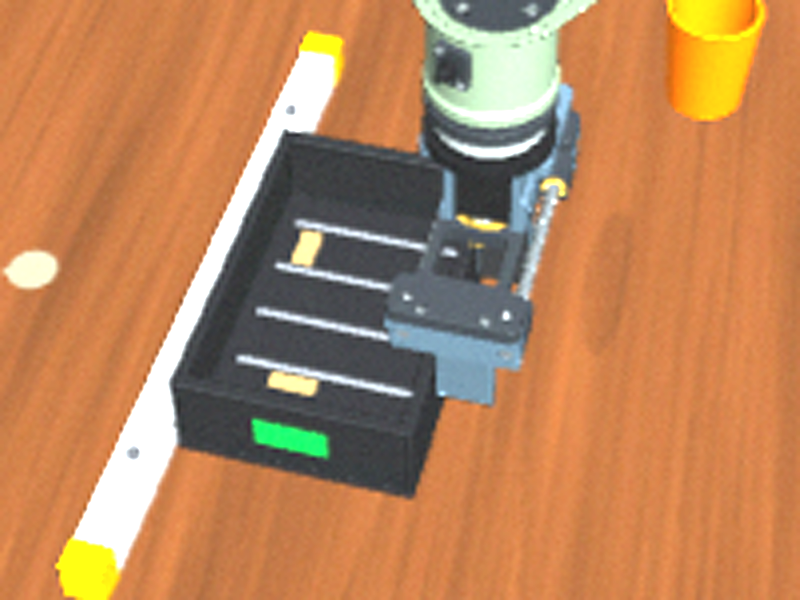

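```bash
python3 -m creep '{"offset":[[-0.001,0,0],[-0.001,0,0],[0,0,0],[0,0,0]],"rotation":[[0,0,0],[0,0,0],[0,0,0],[0,0,0]]}'
python3 -c "
from h import *
s=env.state();print(s['force'],s['torque'],s['ee_pos'])"
```

```text
time_s: 9.8
ee_pos: [548.3, 123.3, 31.0]
ee_rot: [-180.0, -0.5, 176.1]
force: [-14.2, 2.2, 8.9]
gripper_width: 91.2
[-14.19899652   2.17276752   8.94655447] [ 0.54413517  1.86475277 -0.01002073] [548.33829704 123.27160618  30.96687861]
```

Firm stop: 14 N with no further travel. Backing off straight, then clear.

```bash
python3 -m creep '{"offset":[[0.004,0,0],[0.006,0,0],[0.015,0,0],[0.02,0,0],[0.03,0,0]],"rotation":[[0,0,0],[0,0,0],[0,0,0],[0,0,0],[0,0,0]]}'
python3 -m creep '{"offset":[[0.03,0,0],[0.03,0,-0.03],[0.03,0,-0.04],[0,0,-0.04],[0,0,0]],"rotation":[[0,0,0],[0,0,0],[0,0,0],[0,0,0],[0,0,0]]}'
python3 - <<'E'
from h import *
for n,(r,c) in (("top",(120,140)),("side",(155,150))):
    im=snap(n,f"pics/{n}8_raw.png")
    cv2.imwrite(f"pics/{n}8.png",cv2.convertScaleAbs(cv2.resize(cv2.cvtColor(im,cv2.COLOR_RGB2BGR)[r:r+150,c:c+200],(800,600),interpolation=cv2.INTER_CUBIC),alpha=1.6,beta=20))
    a=cv2.imread(f"pics/{n}0_raw.png");b=cv2.imread(f"pics/{n}8_raw.png")
    k=.64
    for nm,bx in {"top":(("jar",(160,340,225,400)),("scoop",(180,190,240,320)),("cup",(500,360,555,420))),"side":(("jar",(420,500,485,590)),("scoop",(215,480,370,570)))}[n]:
        x0,y0,x1,y1=[int(v*k) for v in bx]; print(n,nm,cv2.absdiff(a,b)[y0:y1,x0:x1].mean())
E
```

```text
time_s: 10.42
ee_pos: [477.5, 128.1, 31.0]
ee_rot: [180.0, 0.1, 176.1]
force: [0.2, 0.4, 0.2]
gripper_width: 91.3
time_s: 11.05
ee_pos: [389.6, 134.9, 143.7]
ee_rot: [179.8, 0.4, 176.1]
force: [0.4, -0.8, -0.6]
gripper_width: 91.4
top jar 0.8125763125763126
top scoop 0.7744662861974213
top cup 0.7240601503759398
side jar 1.584238373712058
side scoop 1.7455254297359561
```

View pics/top8.png

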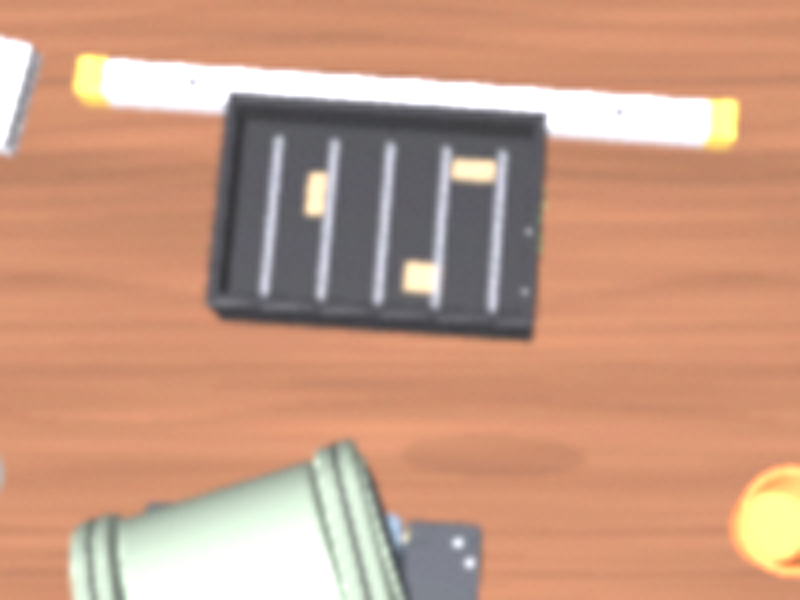

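View pics/side8.png

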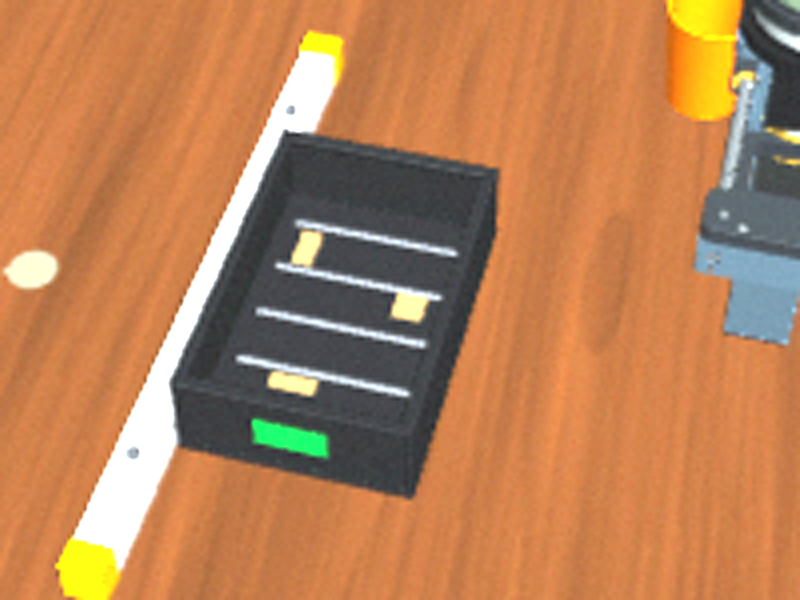

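Run:
```python
from h import *
g=cv2.GaussianBlur(cv2.imread("pics/top8_raw.png",0).astype(float),(0,0),.7)
C=lambda u,v:(140+u/4,120+v/4)
def edge(cols,v0,z,sgn,slope=.066,w=4):
    pts=[]
    for c in cols:
        r0=v0+slope*(c-cols[0]); rr=np.arange(int(r0)-w,int(r0)+w+1); d=sgn*np.diff(g[rr,c]); i=d.argmax()
        if 0<i<len(d)-1: i=i+.5*(d[i-1]-d[i+1])/(d[i-1]-2*d[i]+d[i+1])
        pts.append(onz("top",(c,rr[0]+i+.5),z)[:2])
    p=np.array(pts); f=np.polyfit(p[:,1],p[:,0],1); r=p[:,0]-np.polyval(f,p[:,1]); k=abs(r)<2; f=np.polyfit(p[k,1],p[k,0],1)
    return np.degrees(np.arctan(f[0])),np.polyval(f,115),r[k].std()
print("rail far top",edge(range(168,315),120+58/4,30,1))
print("tray far top",edge(range(201,273),120+97/4,65,-1))
print("tray near top",edge(range(198,268),120+305/4,65,1))
```

```text
rail far top (np.float64(4.155802991989838), np.float64(741.0322302076961), np.float64(0.45182421964507263))
tray far top (np.float64(4.015137256028141), np.float64(713.6835497787788), np.float64(0.24889603538403196))
tray near top (np.float64(3.8508662996047542), np.float64(557.3863426459822), np.float64(0.7392132703769714))
```

```bash
python3 -c "
from h import *
env.job_done(); print(env.state()['time_s'])"
```

```text
the job is handed in; nothing more can be done
the job is handed in; nothing more can be done
```

I pushed the tray over at its top rim with the gripper's open fingers, and it toppled onto its base, open side up. Then I pushed its near wall with both fingers until it stopped hard against the rail. I backed the arm off and handed the job in at about 11 s.

**Tipping:** the foot pixel stayed put while the tray was tipping, so it did not slide.

**Contact with the rail:** the final press reached 14 N with no further travel and almost no twist about the vertical. The tray's corners did not shift between the pictures before and after I backed off.

**Parallel to the rail:** the top view gives the tray's far edge at 4.0° and the rail at 4.2°, which is about 0.5 mm over the tray's length.

**Disagreements:**
- The top view put the tray's far edge about 2 mm short of the rail face, which is about the size of the calibration error. I relied on the hard stop instead.
- My edge check on the near wall put the tray about 156 mm wide instead of 150 mm, so I did not use it.

**Other objects:** the image areas around the jar and scoop (both views) and the cup (top view only) matched the first pictures to within noise. I saw no sign that any of them had moved.

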